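# Scrape the soap chips off the drip plate under the cooling rack

### The job

Soap chips have dropped onto the steel drip plate under the wire cooling rack. Take the scraper by its grip, wipe all four chips off the plate into the catch tray beside it, touching the chips with the scraper only and without bumping the rack, then stand the scraper back upright on its rubber mat and let go. Leave everything else where it is.

Things in the scene. Friction and masses are not known exactly. Their poses are not given: they have to be found in the camera images.
- plate: fixed drip plate: flat steel slab 200 (x) x 260 (y) x 40 mm high, no rim; origin at the centre of its underside on the bench, x points away from the robot (the bench turns it up to 0.2 rad), top face at z = 40 mm
- rack: fixed wire cooling rack over the far half of the plate, frame as the plate's. 6 mm rods along y (-150 to +150 mm) every 24 mm from x = +20 mm (near edge) to +116; underside z = 193, top 203 mm. Open in front and at the sides; two 16 mm posts at x = +128, y = -150 and +150. A gripper pointing straight down does not fit beneath: reach in from the near side with the tool leaning
- tray: fixed open aluminium catch tray 220 (x) x 130 (y) x 32 mm high, walls and floor 4 mm, butted against the left or the right (y) edge of the plate, its rim 8 mm below the plate's top; origin at the centre of its underside, axes parallel to the plate's
- mat: fixed black rubber mat 220 (x) x 110 (y) x 4 mm on the bench beside the plate, across the plate from the tray; origin at the centre of its underside, axes parallel to the plate's
- scraper: loose scraper: white plastic block 100 (x) x 22 (y) x 30 mm high, flat underside, with an upright wooden grip on the middle of its top, 40 (x) x 22 (y) mm, from z = 30 to z = 87 mm; about 0.2 kg; origin at the centre of its underside. It stands on the near half of the mat; grip it across y
- chip0: loose cream-coloured soap chip, irregular flat piece about 28 x 24 x 14 mm, 10 g, lying on the steel plate, partly or wholly under the wire rack; origin at the centre of its underside
- chip1: loose cream-coloured soap chip, irregular flat piece about 28 x 24 x 14 mm, 10 g, lying on the steel plate, partly or wholly under the wire rack; origin at the centre of its underside
- chip2: loose cream-coloured soap chip, irregular flat piece about 28 x 24 x 14 mm, 10 g, lying on the steel plate, partly or wholly under the wire rack; origin at the centre of its underside
- chip3: loose cream-coloured soap chip, irregular flat piece about 28 x 24 x 14 mm, 10 g, lying on the steel plate, partly or wholly under the wire rack; origin at the centre of its underside
- tin: bystander: low aluminium tin, 40 mm diameter, 22 mm high, standing on the near part of the plate; origin at the centre of its underside
- jar: bystander: small jar with a metal cap, 42 mm diameter, 45 mm high, on the far half of the mat; origin at the centre of its underside
- soap0: bystander: bar of soap 56 x 80 x 26 mm lying on the far part of the rack; origin at the centre of its underside
- soap1: bystander: bar of soap 56 x 80 x 26 mm lying on the far part of the rack; origin at the centre of its underside
- bottle: bystander: closed bottle, 60 mm diameter, 170 mm high, on the bench to the right; origin at the centre of its underside
- tape: bystander: cardboard tape core, 100 mm outside diameter, 48 mm high, flat on the bench to the right; origin at the centre of its underside
- brush: bystander: hand brush lying on the bench to the left; origin under its middle, x along it
- tub: bystander: open white tub, 100 mm diameter, 85 mm high, on the bench to the left; origin at the centre of its underside
Not all that is in view belongs to the job. There is more than one size of the scraper; the job needs the middle-sized.

How it is judged:
By the outcome, as a careful person would: the job done as asked, in the order asked, and still so for the second after the job is handed in, with the robot touching nothing.
It also fails if it takes over 56 s, if anything falls off the work surface, if the arm or the gripper's body presses on something with over 40 N, if the wrist force passes 120 N, or if a joint passes its speed limit or range.

### The arm

A 6-joint arm with a two-finger parallel gripper is mounted at the origin on the work surface. World frame = base frame: x ahead of the robot, y to its left, z up, the work surface at z = 0. Lengths are in m, angles in rad, forces in N, time in s.
With the tool pointing down it reaches from about 0.425 to 0.95 m from the base axis. Payload 14.7 kg.
Tool frame: the origin (TCP) lies between the finger pads; the fingertips stand 22 mm ahead of it and the grasp point (between the pads) lies 3 mm ahead of it; z points along the fingers, y is the direction in which the jaws open and shut (so a half turn about z gives the same grasp; the last joint's range is limited). The gripper opens to 85 mm and grips with 20 to 120 N. Pads are 22 mm wide; open, the fingers measure 114 mm over their backs; the gripper's body (76 mm by 85 mm) begins 54 mm behind the grasp point. The pads swing forward as they close: fully open they stand 13 mm farther back than shut.
Start: joints at [1.301, 0.48, 1.596, -0, 1.065, -0.047], TCP at [0.144, 0.634, 0.253] pointing down, gripper open.
Joint ranges: [-2.75, 2.75], [-0.82, 2.05], [0.23, 2.67], [-1.56, 4.7], [0.09, 2.69], [-2.92, 2.92]. Speed limits (rad/s): [1.89, 1.89, 2.39, 3.01, 3.01, 3.01].

### API

Orientations are given as a unit quaternion [x, y, z, w].
In Python, from cell import observe, cams, workorder gives the robot as it stands.
- The arm moves only by the tool servo_tool, never from a script. Its argument "targets" is text: rows parted by semicolons, each of 5 numbers parted by spaces: the gripper's target within -1 to 1 (shut at 1, half-way at 0, fully open at -1), then the shift along the tool's x, y, z in m, then the turn about the tool's z in degrees. A call has 1 to 8 rows; each row shifts and turns the commanded pose from where the row before left it, along the tool's axes as they then stand; what a row does not reach is not made up. A row lasts 1/8 s, in which the tool goes at most 62.5 mm and 10.7 degrees, less where a joint would pass 70% of its speed; a pose out of reach is approached as far as the arm can. A call is refused whole if a number of a shift passes 0.0625 or a number of a turn 10.7, either way. A call with a gripper value outside its range is refused whole. The fingers move at their own pace and stop on an object; "squeeze" is the grip in N (left out, the last holds). Time passes only in rows, so rows that do not move let the fingers close. It gives the time, the measured TCP pose, the force and the opening at its end, in the units of the state.
- observe(): the state, without advancing time (a new reading comes with each control period).
- cams.grab_frame(name): name is "scene" or "top" or "wrist"; returns (picture, depth): 400x640x3 uint8, red, green, blue; 400x640 float32, m along the optical axis (not along the pixel's ray), 0 where there is no reading.
- cams.calibration(name): a dict with "fov_y" (degrees; the focal length in pixels is half the picture's height over the tangent of half this angle, whatever the lens; pixels are square), "cx", "cy" (the principal point, pixels), "world_from_camera" (4x4, takes a point from camera to world coordinates). Camera axes: x right, y down, z forward; pixel columns grow to the right and rows downward; lengths in m; the calibration is good to about 2 mm. The wrist camera is an equidistant fisheye: a pixel r from the principal point sees the ray r / f radians off the axis. A picture is of the moment at which its call begins: read the wrist's pose just before it. calibration takes no time and is no camera call; for the wrist camera it gives the pose at the moment of the call.
- workorder.close_job(): hands the job in, once; it reports no verdict.
Trained networks look in the newest picture that a camera, given by its name, has taken for a name from the list of things; names that differ only in an ending like _2 or _b are one class to them, and where a whole thing is asked for, a point or a joint stands for the part that bears it (a point fixed in the world has none). Each returns a list of dicts, best first, with "p" (0 to 1); they miss things now and then, are a little off and sometimes report something else, mostly with a low value. They report only what shows in the picture. A call takes as long as a camera call. They do not tell look-alikes from the thing itself.
- cams.spot_in(camera, target): "pixel" ([column, row] in pixels, amid what is visible of it).
- cams.tip_of(camera, target): "pixel" ([column, row] in pixels: a listed point, or the origin of a listed thing).
The state is a dict: "time": time; "q": joint angles; "qd": joint speeds; "joint_efforts": joint torques, N m; "tool_pos": TCP position; "ee_rot": TCP orientation; "force": force on the tool from outside, world axes, zero at the start; "ft_torque": the same for the moment, N m; "gripper_width": finger opening in m.
Only numpy, scipy, OpenCV 4.12 (cv2) and the standard library are available. Lean on these libraries where they do the work, as an engineer would, in place of code of your own. Each camera call takes 0.05 s, during which the arm holds its last target. There are 200 camera calls.

## Working session

There is one attempt and no reset: what is moved stays moved. The work goes in short steps, Python scripts to look and compute and a tool call to move; the robot and the scene stay as the last step left them, time stands still between calls to the robot, and variables do not carry over. Pictures are saved under pics/ and viewed, about 8 in all and at most 12, crops included, and the job is handed in when it is done.

Besides the shell and the picture viewer there is one more tool, called after ">>>" by a JSON object that holds its "fn" and its "kwargs", one argument or row to a line. servo_tool: Moves the arm, as the interface text tells. Its arguments: {"type":"object","properties":{"targets":{"type":"string"},"squeeze":{"type":"number"}},"required":["targets"]}

```bash
ls; mkdir -p pics; cat > h.py <<'E'
import numpy as np,cv2
from cell import observe,cams,workorder
def deproj(name,px,depth,cal=None,d=None):
    c=cal or cams.calibration(name); f=200/np.tan(np.radians(c["fov_y"])/2)
    u,v=px; 
    if d is None:
        r=depth[max(0,int(v)-1):int(v)+2,max(0,int(u)-1):int(u)+2]; r=r[r>0]; d=np.median(r) if r.size else 0
    T=np.array(c["world_from_camera"]); return (T@np.array([(u-c["cx"])/f*d,(v-c["cy"])/f*d,d,1]))[:3]
def onplane(name,px,z,cal=None):
    c=cal or cams.calibration(name); f=200/np.tan(np.radians(c["fov_y"])/2)
    T=np.array(c["world_from_camera"]); r=T[:3,:3]@np.array([(px[0]-c["cx"])/f,(px[1]-c["cy"])/f,1]); o=T[:3,3]
    return o+r*(z-o[2])/r[2]
def cloud(name,depth):
    c=cams.calibration(name); f=200/np.tan(np.radians(c["fov_y"])/2)
    v,u=np.mgrid[0:400,0:640]; P=np.stack([(u-c["cx"])/f*depth,(v-c["cy"])/f*depth,depth],-1)
    T=np.array(c["world_from_camera"]); return P@T[:3,:3].T+T[:3,3]
def save(n,im): cv2.imwrite("pics/"+n,cv2.cvtColor(im,cv2.COLOR_RGB2BGR))
E
python3 - <<'E'
from h import *
for n in ["scene","top"]:
    im,d=cams.grab_frame(n); save(n+"0.png",im); np.savez(n+"0.npz",im=im,d=d)
    print(n,np.array(cams.calibration(n)["world_from_camera"]).round(3).tolist(),cams.calibration(n)["fov_y"])
    for t in ["plate","tray","mat","scraper","chip0","tin","jar"]:
        for r in cams.spot_in(n,t)[:5]:
            print(n,t,round(r["p"],2),np.round(r["pixel"]),deproj(n,r["pixel"],d).round(3))
print(observe())
E
```

```text
pics
scene [[0.408, 0.494, -0.768, 1.629], [0.913, -0.221, 0.343, -0.454], [-0.001, -0.841, -0.541, 0.875], [0.0, 0.0, 0.0, 1.0]] 50.56845484132321
scene plate 0.74 [389. 181.] [0.419 0.396 0.016]
scene plate 0.57 [303. 242.] [ 0.658 -0.074  0.037]
scene plate 0.37 [343. 193.] [0.712 0.033 0.223]
scene tray 0.61 [350. 216.] [0.551 0.152 0.002]
scene mat 0.73 [247. 268.] [ 0.66  -0.258 -0.001]
scene scraper 0.78 [241. 246.] [ 0.614 -0.259  0.051]
scene scraper 0.78 [191. 291.] [ 0.753 -0.433  0.061]
scene scraper 0.67 [200. 260.] [ 0.607 -0.386  0.035]
scene chip0 0.63 [323. 227.] [0.625 0.011 0.049]
scene chip0 0.53 [316. 236.] [ 0.661 -0.03   0.047]
scene tin 0.46 [278. 224.] [ 0.56  -0.119  0.056]
scene jar 0.48 [262. 271.] [ 0.736 -0.234  0.043]
scene jar 0.33 [345. 188.] [0.699 0.046 0.229]
top [[0.088, -0.973, 0.215, 0.265], [-0.996, -0.087, 0.013, -0.024], [0.006, -0.215, -0.977, 1.63], [0.0, 0.0, 0.0, 1.0]] 45.89264603951328
top plate 0.72 [279. 205.] [0.566 0.131 0.   ]
top plate 0.71 [334. 200.] [ 0.591 -0.061  0.038]
top tray 0.81 [277. 207.] [0.558 0.137 0.003]
top tray 0.
[... 446 characters left out ...]
85. 170.] [ 0.711 -0.228  0.048]
{'time': 0.8, 'q': array([ 1.30143452e+00,  4.80156754e-01,  1.59629360e+00, -1.31160753e-05,
        1.06511492e+00, -4.65917219e-02]), 'qd': array([-0.00155323, -0.00010144, -0.00084616,  0.0016988 ,  0.00144015,
        0.00026802]), 'joint_efforts': array([-2.35660220e-03, -9.50390053e+01, -4.30621934e+01, -1.91268659e-04,
        4.83470467e-04, -9.41598023e-05]), 'tool_pos': array([0.14358285, 0.63393848, 0.25332703]), 'ee_rot': array([1.11151710e-01, 9.93803450e-01, 1.26171054e-05, 7.81960941e-06]), 'force': array([-0.23370491, -0.66979544,  0.30955149]), 'ft_torque': array([-0.01839236,  0.00854757, -0.02447057]), 'gripper_width': 0.08530082940417062}
```

View crops.

```bash
python3 - <<'E'
from h import *
a=np.load("scene0.npz")["im"][150:330,150:420]; b=np.load("top0.npz")["im"][110:260,230:470]
a=cv2.resize(a,(780,520),interpolation=3)
b=cv2.resize(b,(800,500),interpolation=3)
save("c0.png",a); save("c1.png",b)
E
```

```text
(no output)
```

View pics/c0.png

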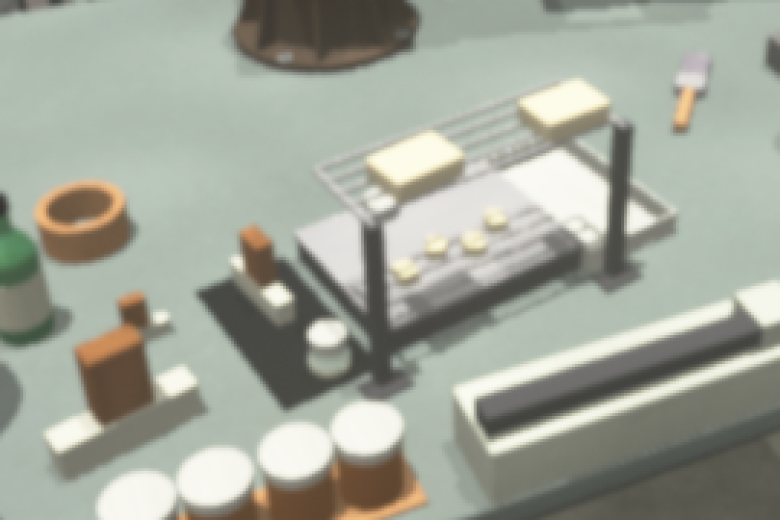

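View pics/c1.png

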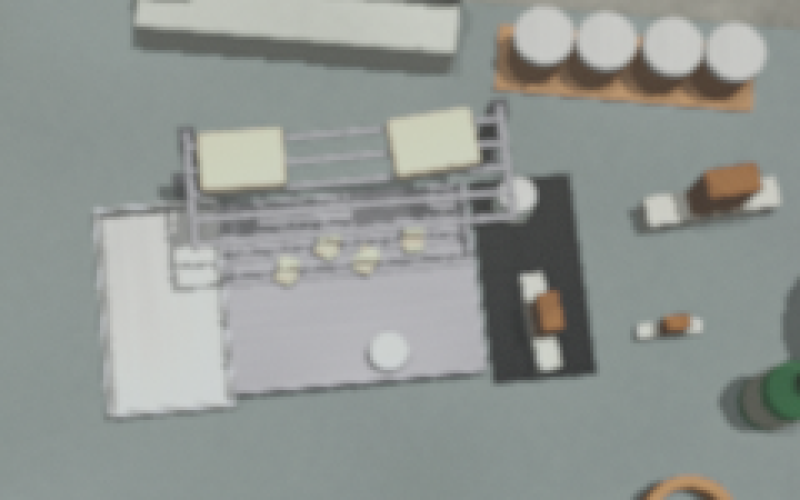

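```bash
cat > m.py <<'E'
from h import *
S=np.load("scene0.npz");T=np.load("top0.npz")
P=cloud("top",T["d"]); im=T["im"].astype(int); z=P[...,2]
hsv=cv2.cvtColor(T["im"],cv2.COLOR_RGB2HSV).astype(int)
def reg(m,x0,x1,y0,y1): return m&(P[...,0]>x0)&(P[...,0]<x1)&(P[...,1]>y0)&(P[...,1]<y1)
def rect(m,n,Q=None):
    q=P[m] if Q is None else Q
    (c,s,a)=cv2.minAreaRect((q[:,:2]*1000).astype(np.float32)); print(n,len(q),"z",np.median(q[:,2]).round(4),"c",np.round(c,1),"s",np.round(s,1),"ang",round(a,2))
m=reg((abs(z-0.04)<0.006),0.45,0.8,-0.25,0.12); k=cv2.morphologyEx(m.astype(np.uint8),cv2.MORPH_OPEN,np.ones((3,3)))>0
rect(k,"plate top")
m=reg((im.sum(-1)<150)&(z<0.02),0.45,0.85,-0.34,-0.15); k=cv2.morphologyEx(m.astype(np.uint8),cv2.MORPH_OPEN,np.ones((3,3)))>0; rect(k,"mat")
m=reg((z<0.045)&(z>0.002)&(hsv[...,2]>150),0.4,0.85,0.07,0.3);k=cv2.morphologyEx(m.astype(np.uint8),cv2.MORPH_OPEN,np.ones((3,3)))>0; rect(k,"tray")
m=reg((z>0.02),0.5,0.67,-0.32,-0.2); rect(m&(z>.07),"grip"); rect(m&(z<0.045),"block")
m=reg((z>0.18)&(z<0.215),0.5,0.9,-0.3,0.2); rect(m,"rack")
for n,D in (("top",T),("scene",S)):
    Q=cloud(n,D["d"]); h=cv2.cvtColor(D["im"],cv2.COLOR_RGB2HSV).astype(int)
    m=(h[...,1]>35)&(h[...,0]>18)&(h[...,0]<38)&(Q[...,2]>0.03)&(Q[...,2]<.075)&(Q[...,0]>.5)&(Q[...,0]<.8)&(abs(Q[...,1]+.04)<.2)
    N,L,st,c=cv2.connectedComponentsWithStats(m.astype(np.uint8))
    for i in range(1,N):
        if st[i,4]>5: print(n,"chip",st[i],c[i].round(1),onplane(n,c[i],.047).round(4))
# profile near odd patch
print([ (u,P[189,u].round(3).tolist()) for u in range(276,304,3)])
E
python3 m.py
```

```text
plate top 2463 z 0.0395 c [606.7 -57.9] s [201.  262.9] ang 10.49
mat 0 z nan c [0. 0.] s [0. 0.] ang 0.0
tray 142 z 0.0066 c [567.1 129.3] s [162.1 133. ] ang 8.92
grip 103 z 0.0893 c [ 621.5 -238.5] s [117.8  30.7] ang 31.83
block 135 z 0.0326 c [ 587.  -234.4] s [101.6  80.6] ang 7.41
rack 862 z 0.2012 c [681.6 -45.3] s [120.2 314.4] ang 10.64
scene chip [318 224   7   6  32] [320.8 226.7] [0.6196 0.0051 0.047 ]
scene chip [310 231   8   7  40] [313.8 234.4] [ 0.6478 -0.0323  0.047 ]
scene chip [297 232   8   7  33] [300.3 235.6] [ 0.6358 -0.0736  0.047 ]
scene chip [286 241   9   7  44] [289.9 244.3] [ 0.6629 -0.1192  0.047 ]
[(276, [0.621, 0.147, 0.004]), (279, [0.622, 0.136, 0.004]), (282, [0.623, 0.126, 0.003]), (285, [0.623, 0.115, 0.009]), (288, [0.625, 0.105, 0.0]), (291, [0.626, 0.094, 0.0]), (294, [0.626, 0.083, 0.008]), (297, [0.62, 0.071, 0.039]), (300, [0.621, 0.06, 0.037]), (303, [0.622, 0.05, 0.039])]
  return _methods._mean(a, axis=axis, dtype=dtype,
  ret = ret.dtype.type(ret / rcount)
```

>>> {"fn": "servo_tool", "kwargs": {
  "targets": "-1 0 0 0 -10;-1 0 0 0 0"
}}

```text
time: 1.05
tool_pos: [0.1436, 0.6339, 0.2533]
ee_rot: [0.024, 1.0, 0.0, 0.0]
force: [0.4, 0.7, -0.7]
gripper_width: 0.0857
```

>>> {"fn": "servo_tool", "kwargs": {
  "targets": "-1 0 0 -0.06 -10.7;-1 0 0 -0.06 -2.5;-1 -0.043 -0.04 -0.01 0;-1 -0.043 -0.04 0 0;-1 -0.043 -0.04 0 0;-1 -0.043 -0.04 0 0;-1 -0.043 -0.04 0 0;-1 -0.043 -0.04 0 0"
}}

```text
time: 2.05
tool_pos: [0.4423, 0.4434, 0.3835]
ee_rot: [-0.089, 0.996, 0.0, 0.0]
force: [0.8, 0.3, -0.4]
gripper_width: 0.0854
```

>>> {"fn": "servo_tool", "kwargs": {
  "targets": "-1 -0.043 -0.04 0 0;-1 -0.043 -0.04 0 0;-1 -0.043 -0.04 0 0;-1 -0.043 -0.04 0 0;-1 -0.043 -0.04 0 0;-1 -0.043 -0.04 0 0;-1 -0.043 -0.04 0 0;-1 -0.043 -0.04 0 0"
}}

```text
time: 3.05
tool_pos: [0.8384, 0.191, 0.3833]
ee_rot: [-0.088, 0.996, 0.0, 0.0]
force: [0.9, 1.5, 0.6]
gripper_width: 0.0855
```

```bash
cat > m2.py <<'E'
from h import *
o=observe(); print({k:np.round(o[k],4).tolist() for k in("time","q","tool_pos","ee_rot")})
for n in("top","scene"):
    D=np.load(n+"0.npz"); Q=cloud(n,D["d"]); h=cv2.cvtColor(D["im"],cv2.COLOR_RGB2HSV).astype(int)
    print(n,"hsv",h[207,392] if n=="top" else h[240,239])
    m=((h[...,0]<16)&(h[...,1]>110)&(Q[...,0]>.5)&(Q[...,0]<.7)&(Q[...,1]>-.32)&(Q[...,1]<-.18))
    q=Q[m]; t=q[abs(q[:,2]-.091)<.008]
    print(n,m.sum(),len(t),cv2.minAreaRect((t[:,:2]*1000).astype(np.float32)), q[:,2].min(),q[:,2].max())
    m=(h[...,1]<60)&(h[...,2]>120)&(Q[...,0]>.5)&(Q[...,0]<.69)&(Q[...,1]>-.32)&(Q[...,1]<-.2)&(abs(Q[...,2]-.034)<.007)
    q=Q[m]; print("block top",len(q),cv2.minAreaRect((q[:,:2]*1000).astype(np.float32)))
    if n=="top": np.set_printoptions(linewidth=200); np.save
E
python3 m2.py
```

```text
{'time': 3.05, 'q': [0.1887, 0.7644, 0.7679, 0.0001, 1.6092, -1.5593], 'tool_pos': [0.8384, 0.191, 0.3833], 'ee_rot': [-0.0885, 0.9961, 0.0, 0.0001]}
top hsv [ 13 109 110]
top 65 59 ((589.27783203125, -259.83148193359375), (35.28919982910156, 19.741714477539062), 15.641175270080566) -0.006171170677966797 0.09976277964521985
block top 100 ((588.8875122070312, -236.48243713378906), (100.08302307128906, 79.82498931884766), 4.9024271965026855)
scene hsv [15 98 96]
scene 50 50 ((594.6443481445312, -260.693603515625), (39.55598449707031, 19.504377365112305), 16.239151000976562) 0.08326373819268984 0.09296004014862469
block top 117 ((592.4694213867188, -236.32742309570312), (99.09075164794922, 80.85157775878906), 5.916576385498047)
```

>>> {"fn": "servo_tool", "kwargs": {
  "targets": "-1 -0.06 0 0 0;-1 -0.06 0 0 0;-1 -0.06 0 0 0;-1 -0.06 0 0 0;-1 -0.06 0 0 0;-1 0 0 0 0"
}}

```text
time: 3.8
tool_pos: [0.9797, 0.214, 0.3427]
ee_rot: [-0.089, 0.994, 0.007, 0.058]
force: [-0.2, 0.0, 0.6]
gripper_width: 0.0855
```

```bash
python3 m2.py | head -1; python3 - <<'E'
from h import *
for n in("top","scene"):
    D=np.load(n+"0.npz"); Q=cloud(n,D["d"]); h=cv2.cvtColor(D["im"],cv2.COLOR_RGB2HSV).astype(int)
    m=(h[...,2]>120)&(Q[...,0]>.5)&(Q[...,0]<.67)&(Q[...,1]>-.32)&(Q[...,1]<-.225)&(abs(Q[...,2]-.034)<.009)
    q=Q[m]; print("block top",len(q),cv2.minAreaRect((q[:,:2]*1000).astype(np.float32)))
E
```

```text
{'time': 3.8, 'q': [0.1835, 1.0688, 0.2366, 0.004, 1.7197, -1.5648], 'tool_pos': [0.9797, 0.214, 0.3427], 'ee_rot': [-0.0889, 0.9943, 0.0075, 0.0578]}
block top 99 ((589.9725952148438, -258.6729431152344), (100.96724700927734, 22.74557876586914), 15.505638122558594)
block top 130 ((594.7550659179688, -258.82391357421875), (100.21947479248047, 23.77346420288086), 15.041291236877441)
```

>>> {"fn": "servo_tool", "kwargs": {
  "targets": "-1 -0.06 0 0.01 0;-1 -0.06 0 0.01 0;-1 -0.06 0 0.015 0;-1 -0.06 0 0.02 0;-1 -0.06 0 0.02 0;-1 -0.06 0 0.025 0;-1 -0.06 0 0.025 0;-1 -0.06 0 0.025 0"
}}

```text
time: 4.8
tool_pos: [1.1376, 0.2355, 0.2298]
ee_rot: [-0.087, 0.97, 0.027, 0.226]
force: [0.1, -0.3, 0.6]
gripper_width: 0.0855
```

```bash
python3 m2.py | head -1
```

```text
{'time': 4.8, 'q': [0.173, 1.2181, 0.2357, 0.0176, 1.2291, -1.579], 'tool_pos': [1.1376, 0.2355, 0.2298], 'ee_rot': [-0.0872, 0.9699, 0.0274, 0.2259]}
```

>>> {"fn": "servo_tool", "kwargs": {
  "targets": "-1 -0.062 0 0.002 0;-1 -0.062 0 0.003 0;-1 -0.062 0 0.005 0;-1 -0.062 0 0.006 0;-1 -0.062 0 0.007 0;-1 -0.062 0 0.008 0"
}}

```text
time: 5.55
tool_pos: [1.1986, 0.2406, 0.3347]
ee_rot: [-0.085, 0.933, 0.04, 0.348]
force: [-0.6, -0.8, 0.3]
gripper_width: 0.0856
```

```bash
python3 m2.py | head -1; python3 - <<'E'
from h import *
D=np.load("top0.npz"); Q=cloud("top",D["d"])
m=(Q[...,0]>.8)&(Q[...,0]<1.2)&(abs(Q[...,1])<.5)&(Q[...,2]>.02)
q=Q[m]; print(len(q),q.min(0),q.max(0))
E
```

```text
{'time': 5.55, 'q': [0.1657, 1.1628, 0.2358, 0.0308, 1.027, -1.5921], 'tool_pos': [1.1986, 0.2406, 0.3347], 'ee_rot': [-0.0846, 0.9327, 0.0404, 0.3484]}
5368 [ 0.80004304 -0.46866711  0.02003317] [0.94188671 0.49998229 0.11718008]
```

>>> {"fn": "servo_tool", "kwargs": {
  "targets": "-1 -0.062 0 0.015 0;-1 -0.062 0 0.015 0;-1 0 0 -0.02 0"
}}

```text
time: 5.92
tool_pos: [1.2021, 0.2392, 0.3779]
ee_rot: [-0.083, 0.918, 0.044, 0.385]
force: [0.6, -0.3, -0.4]
gripper_width: 0.0853
```

```bash
cat > pose.py <<'E'
from h import *
from scipy.spatial.transform import Rotation as R
o=observe(); M=R.from_quat(o["ee_rot"]).as_matrix(); p=o["tool_pos"]
print("t",round(o["time"],2),"q",np.round(o["q"],3),"p",np.round(p,4),"f",np.round(o["force"],1),"w",round(o["gripper_width"],4))
print("tool x,y,z\n",M.T.round(4),"lean",np.degrees(np.arccos(-M[2,2])).round(1),"heading z",np.degrees(np.arctan2(M[1,2],M[0,2])).round(1),"heading y",np.degrees(np.arctan2(M[1,1],M[0,1])).round(1)-90)
E
python3 pose.py
```

```text
t 5.92 q [ 0.163  1.091  0.341  0.037  0.913 -1.599] p [1.2021 0.2392 0.3779] f [ 0.6 -0.3 -0.4] w 0.0853
tool x,y,z
 [[-0.6891 -0.1185 -0.7149]
 [-0.1867  0.9823  0.0171]
 [ 0.7002  0.1452 -0.699 ]] lean 45.7 heading z 11.7 heading y 10.799999999999997
```

```bash
cat > kin.py <<'E'
import numpy as np
from scipy.optimize import least_squares
from scipy.spatial.transform import Rotation as R
D=np.array([[.4802,1.5963,1.0651,np.hypot(.1436,.6339),.2533],[.7644,.7679,1.6092,np.hypot(.8384,.191),.3833],[1.0688,.2366,1.7197,np.hypot(.9797,.214),.3427],
[1.2181,.2357,1.2291,np.hypot(1.1376,.2355),.2298],[1.1628,.2358,1.027,np.hypot(1.1986,.2406),.3347],[1.091,.341,.913,np.hypot(1.2021,.2392),.3779]])
def fk(p,q2,q3,q5):
    a,d,L2,L3,e,L=p; s=q2+q3; t=s+q5
    return a+L2*np.sin(q2)+L3*np.sin(s)-e*np.cos(s)+L*np.sin(t), d+L2*np.cos(q2)+L3*np.cos(s)+e*np.sin(s)+L*np.cos(t)
def res(p):
    r,z=fk(p,*D[:,:3].T); return np.r_[r-D[:,3],z-D[:,4],1e-4*p[4]]
s=least_squares(res,[0.05,.4,.4,.4,0,.25]); P=s.x
Rt=None
def ik(tcp,M):
    a,d,L2,L3,e,L=P; w=np.array(tcp)-L*M[:,2]; best=[]
    q1=np.arctan2(w[1],w[0]); r=np.hypot(*w[:2])-a; h=w[2]-d; L3e=np.hypot(L3,e); c=(r*r+h*h-L2**2-L3e**2)/(2*L2*L3e)
    if abs(c)>1: return None
    k=np.arccos(c); q2=np.arctan2(r,h)-np.arctan2(L3e*np.sin(k),L2+L3e*np.cos(k)); q3=k+np.arctan2(e,L3)
    s=q2+q3; f=np.array([np.sin(s)*np.cos(q1),np.sin(s)*np.sin(q1),np.cos(s)])
    q5=np.arccos(np.clip(f@M[:,2],-1,1))
    # q4: roll of tool z about forearm
    up=np.array([np.cos(s)*np.cos(q1),np.cos(s)*np.sin(q1),-np.sin(s)]); side=np.cross(f,up)
    q4=np.arctan2(M[:,2]@side,M[:,2]@up)
    # tool x at q6=0 : perpendicular to j5 plane
    n=np.cross(f,M[:,2]); n/=np.linalg.norm(n); m=np.cross(M[:,2],n)
    q6=np.arctan2(M[:,0]@m,M[:,0]@n)
    return np.array([q1,q2,q3,q4,q5,q6])
E
python3 - <<'E'
from kin import *
print(P.round(4),np.abs(s.fun).max())
from cell import observe
o=observe(); M=R.from_quat(o["ee_rot"]).as_matrix(); print(ik(o["tool_pos"],M).round(3),o["q"].round(3))
for t in [[.504,-.278,.33],[.504,-.278,.15],[.588,-.26,.064],[.588,-.26,.15],[.62,-.2,.12],[.66,-.17,.11],[.64,-.05,.11],[.60,.12,.11],[.59,.17,.11],[.55,0,.3]]:
    print(t,ik(t,M).round(2))
E
```

```text
[ 0.0008  0.3178  0.5971  0.4449 -0.0328  0.3498] 8.272696585120975e-05
[ 0.194  1.09   0.343  0.009  0.912 -1.56 ] [ 0.163  1.091  0.341  0.037  0.913 -1.599]
[0.504, -0.278, 0.33] [-0.9   0.2   2.13  1.15  0.78  2.78]
[0.504, -0.278, 0.15] [-0.9   0.55  2.28  1.7   0.7   2.04]
[0.588, -0.26, 0.064] [-0.74  0.76  2.19  2.02  0.7   1.83]
[0.588, -0.26, 0.15] [-0.74  0.57  2.18  1.79  0.63  2.14]
[0.62, -0.2, 0.12] [-0.59  0.63  2.22  2.07  0.62  1.96]
[0.66, -0.17, 0.11] [-0.49  0.66  2.17  2.17  0.59  1.95]
[0.64, -0.05, 0.11] [-0.25  0.64  2.31  2.58  0.63  1.74]
[0.6, 0.12, 0.11] [0.19 0.63 2.42 3.13 0.7  1.6 ]
[0.59, 0.17, 0.11] [ 0.33  0.63  2.41 -3.    0.7   1.57]
[0.55, 0, 0.3] [-0.17  0.09  2.37  1.88  0.27  2.58]
```

```bash
python3 - <<'E'
t=open("kin.py").read()
t=t.replace('s=least_squares','D[:,3]=np.sqrt(D[:,3]**2-.03**2)\ns=least_squares').replace('q1=np.arctan2(w[1],w[0]); r=np.hypot(*w[:2])-a','rho=np.hypot(*w[:2]); q1=np.arctan2(w[1],w[0])-np.arcsin(OFF/rho); r=np.sqrt(rho**2-OFF**2)-a').replace('Rt=None','OFF=.03')
t+='''
LO=np.array([-2.75,-.82,.23,-1.56,.09,-2.92]);HI=np.array([2.75,2.05,2.67,4.7,2.69,2.92]);V=np.array([1.89,1.89,2.39,3.01,3.01,3.01])*.7/8
def cont(q,ref):
    q=q.copy()
    for i in(3,5): q[i]+=2*np.pi*np.round((ref[i]-q[i])/(2*np.pi))
    return q
def plan(p,M,q,wps,grip,step=.058,turnstep=10.6,dec=4):
    """wps: list of (xyz, total tool-z turn deg[, step]); prints rounded rows, checks joints"""
    p=np.array(p,float);q=np.array(q,float);out=[]
    for w in wps:
        tgt=np.array(w[0]);turn=w[1];st=w[2] if len(w)>2 else step
        n=int(max(np.ceil(np.linalg.norm(tgt-p)/st-1e-6),np.ceil(abs(turn)/turnstep-1e-6),1))
        for i in range(n):
            d=np.round(M.T@(tgt-p)/(n-i),dec);tt=round(turn/n,1)
            p=p+M@d; M=M@R.from_euler("z",tt,degrees=True).as_matrix()
            q2=ik(p,M)
            if q2 is None: print("UNREACH",p); return
            q2=cont(q2,q);dq=q2-q
            fl="" if (abs(dq)<V).all() else " FAST"+str((abs(dq)/V).round(1))
            fl+="" if ((q2>LO)&(q2<HI)).all() else " LIMIT"
            q=q2;out.append("%g %g %g %g %g"%(grip,*d,tt))
            if fl: print(len(out),p.round(3),q.round(2),fl)
        print("  at row",len(out),p.round(3),q.round(2))
    for i in range(0,len(out),8): print(";".join(out[i:i+8]))
    return p,M,q
def here():
    from cell import observe
    o=observe(); return o["tool_pos"],R.from_quat(o["ee_rot"]).as_matrix(),o["q"]
'''
open("kin.py","w").write(t)
E
cat > a.py <<'E'
from kin import *
print(P.round(4),np.abs(s.fun).max())
p,M,q=here(); print(ik(p,M).round(3),q.round(3))
plan(p,M,q,[([.85,-.15,.45],180),([.504,-.278,.3],0)],-1)
E
python3 a.py
```

```text
[ 1.000e-04  3.181e-01  5.972e-01  4.450e-01 -3.300e-02  3.500e-01] 8.012924882372374e-05
[ 0.164  1.09   0.343  0.037  0.912 -1.598] [ 0.163  1.091  0.341  0.037  0.913 -1.599]
  at row 17 [ 0.85 -0.15  0.45] [-0.37  0.39  1.51  0.69  0.65  0.59]
  at row 24 [ 0.504 -0.278  0.3  ] [-0.98  0.24  2.17  1.19  0.79 -0.49]
-1 0.014 -0.0185 -0.0208 10.6;-1 0.0103 -0.0208 -0.0208 10.6;-1 0.0063 -0.0223 -0.0208 10.6;-1 0.0021 -0.0231 -0.0208 10.6;-1 -0.0022 -0.0231 -0.0208 10.6;-1 -0.0064 -0.0223 -0.0208 10.6;-1 -0.0104 -0.0207 -0.0208 10.6;-1 -0.0141 -0.0185 -0.0208 10.6
-1 -0.0172 -0.0156 -0.0208 10.6;-1 -0.0198 -0.0121 -0.0208 10.6;-1 -0.0217 -0.0083 -0.0208 10.6;-1 -0.0228 -0.0042 -0.0208 10.6;-1 -0.0232 0.0001 -0.0208 10.6;-1 -0.0228 0.0044 -0.0208 10.6;-1 -0.0216 0.0085 -0.0208 10.6;-1 -0.0197 0.0123 -0.0207 10.6
-1 -0.0171 0.0158 -0.0208 10.6;-1 -0.0515 0.0093 -0.0223 0;-1 -0.0515 0.0093 -0.0223 0;-1 -0.0515 0.0093 -0.0223 0;-1 -0.0515 0.0093 -0.0223 0;-1 -0.0515 0.0092 -0.0223 0;-1 -0.0515 0.0093 -0.0222 0;-1 -0.0516 0.0092 -0.0223 0
```

>>> {"fn": "servo_tool", "kwargs": {
  "targets": "-1 0.014 -0.0185 -0.021 10.6;-1 0.010 -0.021 -0.021 10.6;-1 0.006 -0.0225 -0.021 10.6;-1 0.002 -0.023 -0.021 10.6;-1 -0.002 -0.023 -0.021 10.6;-1 -0.0065 -0.0225 -0.021 10.6;-1 -0.0105 -0.0205 -0.021 10.6;-1 -0.014 -0.0185 -0.021 10.6"
}}

```text
time: 6.92
tool_pos: [1.0347, 0.0547, 0.4159]
ee_rot: [0.56, 0.732, 0.294, 0.254]
force: [-0.1, 0.9, -0.5]
gripper_width: 0.0854
```

>>> {"fn": "servo_tool", "kwargs": {
  "targets": "-1 -0.017 -0.0155 -0.021 10.6;-1 -0.02 -0.012 -0.021 10.6;-1 -0.0215 -0.0085 -0.021 10.6;-1 -0.023 -0.004 -0.021 10.6;-1 -0.023 0 -0.021 10.6;-1 -0.023 0.0045 -0.021 10.6;-1 -0.0215 0.0085 -0.021 10.6;-1 -0.0195 0.0125 -0.021 10.6"
}}

```text
time: 7.92
tool_pos: [0.8681, -0.1288, 0.4513]
ee_rot: [0.907, 0.163, 0.388, -0.01]
force: [-0.3, -0.3, 0.5]
gripper_width: 0.0846
```

>>> {"fn": "servo_tool", "kwargs": {
  "targets": "-1 -0.017 0.016 -0.021 10.6;-1 -0.0515 0.0095 -0.022 0;-1 -0.0515 0.009 -0.022 0;-1 -0.0515 0.009 -0.022 0;-1 -0.0515 0.009 -0.022 0;-1 -0.0515 0.009 -0.022 0;-1 -0.0515 0.009 -0.022 0;-1 -0.0515 0.009 -0.022 0"
}}

```text
time: 8.93
tool_pos: [0.5017, -0.2782, 0.3038]
ee_rot: [0.918, 0.082, 0.386, -0.044]
force: [-0.4, -1.7, -0.4]
gripper_width: 0.0854
```

```bash
python3 pose.py; cat > a.py <<'E'
from kin import *
p,M,q=here()
z=M[:,2]; T=np.array([.590,-.260,.062])-.003*z
plan(p,M,q,[(T-.11*z,0),(T,0,.04)],-1)
E
python3 a.py; python3 - <<'E'
from h import *
im,d=cams.grab_frame("wrist"); save("w1.png",im)
for t in("scraper","jar"):
    print(t,[(round(r["p"],2),np.round(r["pixel"])) for r in cams.spot_in("wrist",t)[:3]])
E
```

```text
t 8.93 q [-0.98   0.235  2.165  1.181  0.797 -0.484] p [ 0.5017 -0.2782  0.3038] f [-0.4 -1.7 -0.4] w 0.0854
tool x,y,z
 [[ 0.6894  0.1161  0.715 ]
 [ 0.1835 -0.9829 -0.0173]
 [ 0.7007  0.1432 -0.6989]] lean 45.7 heading z 11.5 heading y -169.4
  at row 3 [ 0.511 -0.276  0.141] [-0.96  0.57  2.28  1.68  0.72 -1.13]
  at row 6 [ 0.588 -0.26   0.064] [-0.8   0.76  2.2   1.96  0.71 -1.3 ]
-1 -0.0366 0.0008 0.0401 0;-1 -0.0366 0.0009 0.0402 0;-1 -0.0367 0.0008 0.0401 0;-1 0 0 0.0367 0;-1 0 0 0.0367 0;-1 0 0 0.0366 0
scraper [(0.73, array([450., 186.])), (0.61, array([400., 275.]))]
jar [(0.66, array([320., 178.]))]
```

View pics/w1.png

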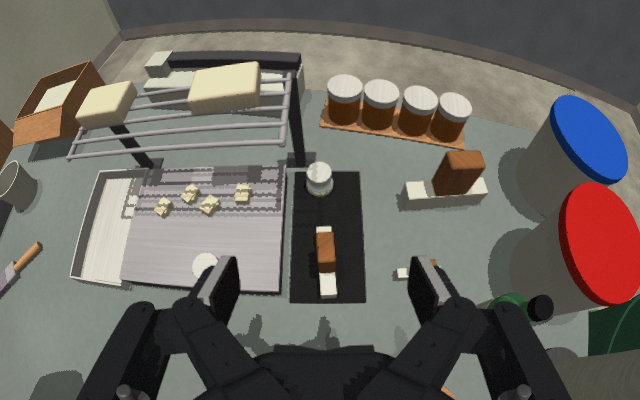

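>>> {"fn": "servo_tool", "kwargs": {
  "targets": "-1 -0.0365 0.001 0.04 0;-1 -0.0365 0.001 0.04 0;-1 -0.0365 0.001 0.04 0;-1 0 0 0.0367 0;-1 0 0 0.0367 0;-1 0 0 0.0366 0;-1 0 0 0 0"
}}

```text
time: 9.95
tool_pos: [0.591, -0.2581, 0.0634]
ee_rot: [0.918, 0.083, 0.385, -0.046]
force: [-0.1, -0.4, 0.4]
gripper_width: 0.0853
```

>>> {"fn": "servo_tool", "kwargs": {
  "targets": "1 0 0 0 0;1 0 0 0 0;1 0 0 0 0;1 0 0 0 0;1 0 0 0 0;1 0 0 0 0",
  "squeeze": 60
}}

```text
time: 10.7
tool_pos: [0.5893, -0.2602, 0.0656]
ee_rot: [0.918, 0.081, 0.386, -0.044]
force: [-4.6, -2.7, 7.5]
gripper_width: 0.0213
```

```bash
python3 pose.py;  python3 - <<'E'
from h import *
im,d=cams.grab_frame("wrist"); save("w2.png",im)
im2,d2=cams.grab_frame("scene"); np.savez("scene1.npz",im=im2,d=d2)
save("s2.png",np.hstack([cv2.resize(im2[180:320,180:360],(480,373)),im[100:400,170:490]][:1]))
save("ws2.png",np.hstack([cv2.resize(im2[200:300,190:340],(450,300),interpolation=3),im[100:400,160:490]]))
E
```

```text
t 10.7 q [-0.8    0.754  2.193  1.954  0.708 -1.292] p [ 0.5893 -0.2602  0.0656] f [-4.6 -2.7  7.5] w 0.0213
tool x,y,z
 [[ 0.6891  0.115   0.7155]
 [ 0.1834 -0.9829 -0.0187]
 [ 0.7011  0.1442 -0.6983]] lean 45.7 heading z 11.6 heading y -169.4
```

View pics/ws2.png

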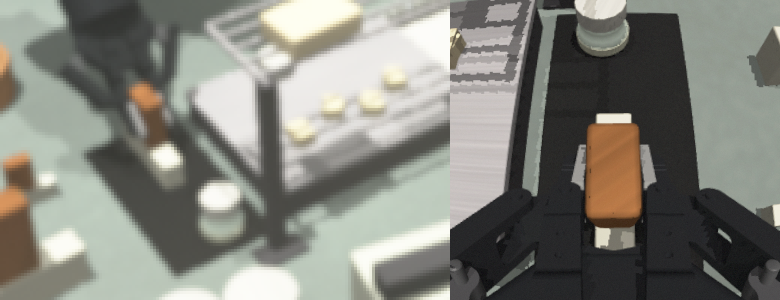

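```bash
cat > pl.py <<'E'
from kin import *
C=np.array([.6067,-.0579]);a=np.radians(10.5);X=np.array([np.cos(a),np.sin(a)]);Y=np.array([-np.sin(a),np.cos(a)])
OX=.0025   # scraper centre minus TCP along x (G=TCP+3mm*z)
def T(x,y,zu): return [*(C+X*(x-OX)+Y*y),zu+.0616]
def toplate(p): d=np.array(p[:2])-C; return np.array([d@X+OX,d@Y,p[2]-.0616])
E
cat > a.py <<'E'
from pl import *
p,M,q=here(); print("scraper now",toplate(p).round(4))
s0=toplate(p)
plan(p,M,q,[(T(s0[0],s0[1],.050),0),(T(-.052,-.113,.050),0,.05),(T(.033,-.113,.046),0,.04),(T(.033,-.113,.0415),0,.03),(T(.033,.165,.0415),0,.022)],1)
E
python3 a.py
```

```text
scraper now [-0.0515 -0.1957  0.004 ]
  at row 1 [ 0.589 -0.26   0.112] [-0.8   0.66  2.19  1.84  0.68 -1.14]
  at row 3 [ 0.574 -0.179  0.112] [-0.68  0.63  2.33  2.1   0.7  -1.33]
  at row 6 [ 0.657 -0.163  0.108] [-0.54  0.66  2.19  2.13  0.61 -1.2 ]
  at row 7 [ 0.657 -0.163  0.103] [-0.54  0.67  2.19  2.14  0.62 -1.22]
  at row 20 [0.607 0.11  0.103] [ 0.08  0.65  2.41  3.01  0.72 -1.53]
1 0.0329 -0.0009 -0.0321 0;1 -0.0007 -0.0413 0.0004 0;1 -0.0007 -0.0414 0.0004 0;1 0.0188 0.0001 0.0212 0;1 0.0189 0.0001 0.0212 0;1 0.0188 0 0.0212 0;1 -0.0032 0.0001 0.0031 0;1 -0.0003 -0.0214 0.0003 0
1 -0.0003 -0.0214 0.0003 0;1 -0.0003 -0.0214 0.0003 0;1 -0.0003 -0.0214 0.0003 0;1 -0.0003 -0.0214 0.0003 0;1 -0.0002 -0.0214 0.0003 0;1 -0.0003 -0.0214 0.0003 0;1 -0.0002 -0.0214 0.0003 0;1 -0.0003 -0.0214 0.0003 0
1 -0.0002 -0.0213 0.0003 0;1 -0.0003 -0.0214 0.0003 0;1 -0.0002 -0.0213 0.0003 0;1 -0.0003 -0.0214 0.0003 0
```

>>> {"fn": "servo_tool", "kwargs": {
  "targets": "1 0.0165 -0.0005 -0.016 0;1 0.0165 -0.0005 -0.016 0;1 -0.0007 -0.0413 0.0004 0;1 -0.0007 -0.0414 0.0004 0;1 0 0 0 0"
}}

```text
time: 11.42
tool_pos: [0.5722, -0.1753, 0.1106]
ee_rot: [0.918, 0.082, 0.384, -0.046]
force: [0.8, 0.9, -1.9]
gripper_width: 0.0215
```

```bash
python3 pose.py; cat > a.py <<'E'
from pl import *
p,M,q=here(); print("scraper now",toplate(p).round(4))
plan(p,M,q,[(T(.033,-.113,.046),0,.03),(T(.033,-.113,.0415),0,.03),(T(.033,.165,.0415),0,.022)],1)
E
python3 a.py;python3 - <<'E'
from h import *
im,d=cams.grab_frame("wrist"); im2,d2=cams.grab_frame("scene")
save("ws3.png",np.hstack([cv2.resize(im2[190:290,210:360],(450,300),interpolation=3),im[60:360,160:490]]))
E
```

```text
t 11.43 q [-0.681  0.632  2.335  2.096  0.696 -1.329] p [ 0.5722 -0.1753  0.1106] f [ 0.8  0.9 -1.9] w 0.0215
tool x,y,z
 [[ 0.6911  0.1154  0.7135]
 [ 0.1861 -0.9823 -0.0213]
 [ 0.6984  0.1475 -0.7003]] lean 45.5 heading z 11.9 heading y -169.3
scraper now [-0.0529 -0.1091  0.049 ]
  at row 3 [ 0.657 -0.163  0.108] [-0.54  0.66  2.19  2.12  0.61 -1.19]
  at row 4 [ 0.657 -0.163  0.103] [-0.54  0.67  2.19  2.13  0.61 -1.2 ]
  at row 17 [0.607 0.11  0.103] [ 0.08  0.65  2.41  3.    0.71 -1.52]
1 0.0193 0.0014 0.0211 0;1 0.0194 0.0014 0.0211 0;1 0.0193 0.0015 0.0211 0;1 -0.0032 0.0001 0.0032 0;1 -0.0003 -0.0214 0.0004 0;1 -0.0003 -0.0214 0.0004 0;1 -0.0003 -0.0214 0.0004 0;1 -0.0003 -0.0214 0.0004 0
1 -0.0002 -0.0214 0.0004 0;1 -0.0003 -0.0214 0.0004 0;1 -0.0002 -0.0214 0.0004 0;1 -0.0003 -0.0214 0.0004 0;1 -0.0002 -0.0214 0.0003 0;1 -0.0003 -0.0213 0.0004 0;1 -0.0002 -0.0214 0.0003 0;1 -0.0003 -0.0213 0.0004 0
1 -0.0002 -0.0214 0.0003 0
```

View pics/ws3.png

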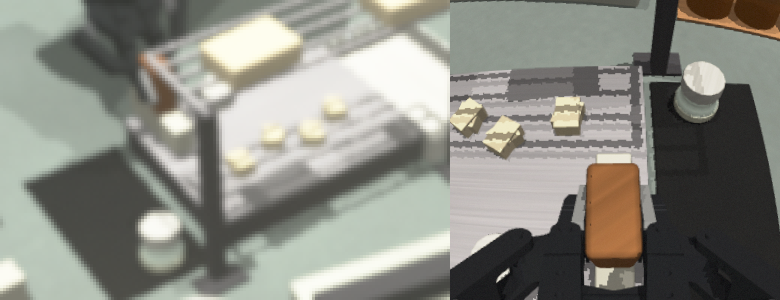

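>>> {"fn": "servo_tool", "kwargs": {
  "targets": "1 0.0193 0.003 0.0211 0;1 0.0194 0.003 0.0211 0;1 0.0193 0.0025 0.0211 0;1 0 0 0 0;1 -0.0032 0 0.0032 0;1 0 0 0 0"
}}

```text
time: 12.28
tool_pos: [0.6588, -0.1709, 0.1027]
ee_rot: [0.918, 0.081, 0.385, -0.045]
force: [-0.3, -0.2, -1.7]
gripper_width: 0.0213
```

```bash
python3 pose.py; cat > a.py <<'E'
from pl import *
p,M,q=here(); print("scraper now",toplate(p).round(4))
plan(p,M,q,[(T(.033,.165,.0415),0,.022)],1)
E
python3 a.py;python3 - <<'E'
from h import *
im,d=cams.grab_frame("wrist"); im2,d2=cams.grab_frame("scene")
save("ws4.png",np.hstack([cv2.resize(im2[190:290,210:360],(450,300),interpolation=3),im[60:360,160:490]]))
E
```

```text
t 12.28 q [-0.556  0.676  2.177  2.115  0.613 -1.195] p [ 0.6588 -0.1709  0.1027] f [-0.3 -0.2 -1.7] w 0.0213
tool x,y,z
 [[ 0.6907  0.1141  0.7141]
 [ 0.1834 -0.9828 -0.0203]
 [ 0.6995  0.1449 -0.6998]] lean 45.6 heading z 11.7 heading y -169.4
scraper now [ 0.0331 -0.1206  0.0411]
  at row 13 [0.607 0.11  0.103] [ 0.08  0.65  2.41  3.01  0.71 -1.53]
1 -0.0003 -0.022 0.0003 0;1 -0.0003 -0.022 0.0003 0;1 -0.0003 -0.022 0.0003 0;1 -0.0003 -0.022 0.0003 0;1 -0.0003 -0.022 0.0003 0;1 -0.0003 -0.0219 0.0003 0;1 -0.0003 -0.022 0.0003 0;1 -0.0003 -0.0219 0.0003 0
1 -0.0003 -0.022 0.0003 0;1 -0.0003 -0.0219 0.0003 0;1 -0.0002 -0.022 0.0003 0;1 -0.0003 -0.0219 0.0003 0;1 -0.0002 -0.022 0.0003 0
```

View pics/ws4.png

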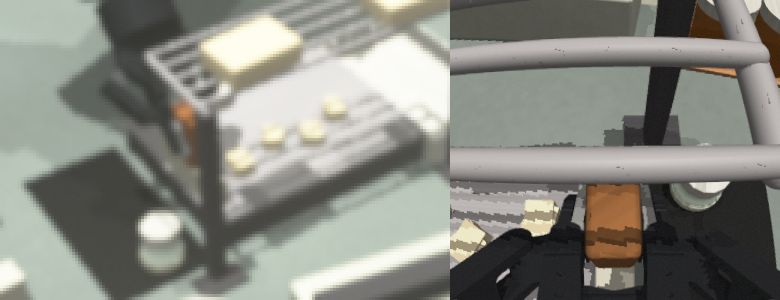

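>>> {"fn": "servo_tool", "kwargs": {
  "targets": "1 0 -0.022 0 0;1 0 -0.022 0 0;1 -0.0005 -0.022 0.0005 0;1 -0.0005 -0.022 0.0005 0;1 -0.0005 -0.022 0.0005 0;1 0 -0.022 0 0"
}}

```text
time: 13.12
tool_pos: [0.635, -0.0404, 0.1039]
ee_rot: [0.918, 0.081, 0.385, -0.045]
force: [-0.5, -1.0, -1.2]
gripper_width: 0.0213
```

```bash
python3 pose.py; cat > a.py <<'E'
from pl import *
p,M,q=here(); print("scraper now",toplate(p).round(4))
plan(p,M,q,[(T(.033,.165,.0412),0,.022)],1)
E
python3 a.py;python3 - <<'E'
from h import *
im,d=cams.grab_frame("wrist"); im2,d2=cams.grab_frame("scene")
save("ws5.png",np.hstack([cv2.resize(im2[190:290,230:380],(450,300),interpolation=3),im[60:360,160:490]]))
E
```

```text
t 13.12 q [-0.305  0.65   2.333  2.539  0.662 -1.418] p [ 0.635  -0.0404  0.1039] f [-0.5 -1.  -1.2] w 0.0213
tool x,y,z
 [[ 0.6898  0.1147  0.7148]
 [ 0.1837 -0.9828 -0.0195]
 [ 0.7003  0.1448 -0.699 ]] lean 45.6 heading z 11.7 heading y -169.4
scraper now [0.0335 0.012  0.0423]
  at row 7 [0.607 0.11  0.103] [ 0.08  0.65  2.41  3.01  0.71 -1.53]
1 -0.0004 -0.0218 0.0004 0;1 -0.0005 -0.0219 0.0004 0;1 -0.0004 -0.0218 0.0004 0;1 -0.0005 -0.0219 0.0004 0;1 -0.0004 -0.0218 0.0003 0;1 -0.0005 -0.0219 0.0004 0;1 -0.0004 -0.0218 0.0003 0
```

View pics/ws5.png

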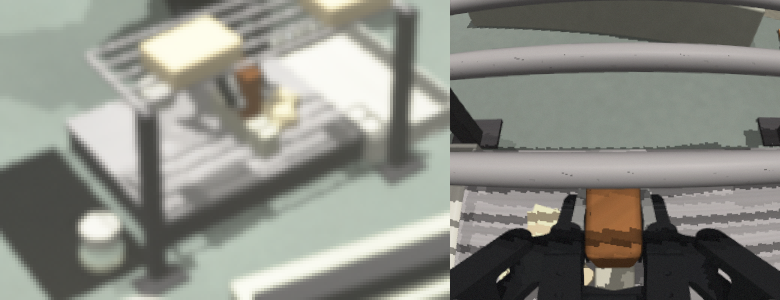

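>>> {"fn": "servo_tool", "kwargs": {
  "targets": "1 -0.0004 -0.022 0.0004 0;1 -0.0004 -0.022 0.0004 0;1 -0.0004 -0.022 0.0004 0;1 -0.0004 -0.022 0.0004 0;1 -0.0004 -0.022 0.0004 0;1 -0.0004 -0.022 0.0004 0;1 -0.0004 -0.021 0.0004 0;1 0 0 0 0"
}}

```text
time: 14.22
tool_pos: [0.6072, 0.1104, 0.103]
ee_rot: [0.918, 0.082, 0.385, -0.045]
force: [0.1, 0.4, -2.1]
gripper_width: 0.0211
```

```bash
python3 pose.py; cat > a.py <<'E'
from pl import *
p,M,q=here(); print("scraper now",toplate(p).round(4))
E
python3 a.py;python3 - <<'E'
from h import *
im,d=cams.grab_frame("wrist"); im2,d2=cams.grab_frame("scene"); im3,d3=cams.grab_frame("top")
for n in("scene","top"): print(n,[(round(r["p"],2),np.round(r["pixel"]),deproj(n,r["pixel"],d2 if n=="scene" else d3).round(3)) for r in cams.spot_in(n,"chip0")[:6]])
save("ws6.png",np.vstack([np.hstack([cv2.resize(im2[180:280,250:400],(450,300),interpolation=3),im[60:360,130:460]]),np.hstack([cv2.resize(im3[140:240,230:380],(450,300),interpolation=3),np.zeros((300,330,3),np.uint8)])]))
E
```

```text
t 14.22 q [ 0.079  0.649  2.408  3.003  0.713 -1.527] p [0.6072 0.1104 0.103 ] f [ 0.1  0.4 -2.1] w 0.0211
tool x,y,z
 [[ 0.6895  0.1159  0.715 ]
 [ 0.1857 -0.9824 -0.0198]
 [ 0.7001  0.1464 -0.6989]] lean 45.7 heading z 11.8 heading y -169.3
scraper now [0.0337 0.1654 0.0414]
scene []
top []
```

View pics/ws6.png

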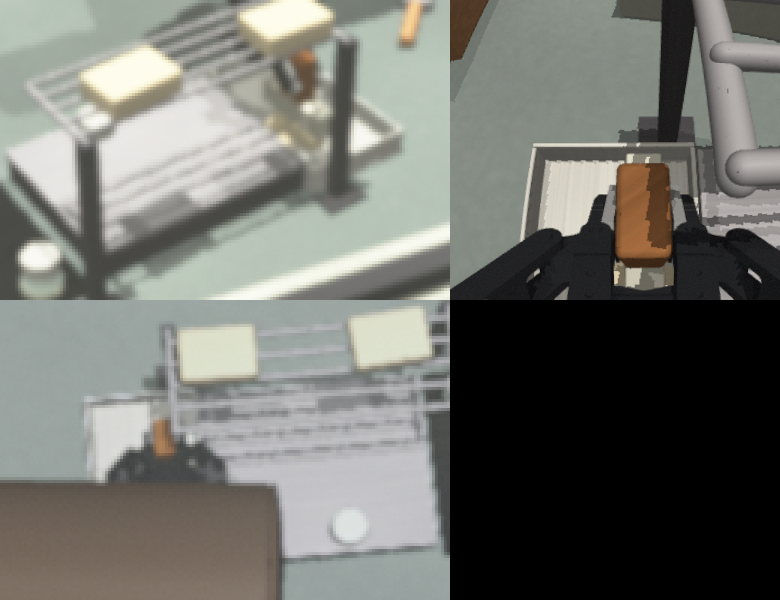

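```bash
cat > a.py <<'E'
from pl import *
p,M,q=here()
plan(p,M,q,[(T(.028,.165,.0445),0),(T(-.10,.165,.0445),0,.045),(T(-.13,.13,.16),0,.055)],1)
E
python3 a.py
```

```text
at row 1 [0.602 0.109 0.106] [ 0.08  0.64  2.42  3.01  0.72 -1.53]
4 [0.476 0.086 0.106] [ 0.02  0.72  2.72  3.    1.1  -1.6 ]  LIMIT
  at row 4 [0.476 0.086 0.106] [ 0.02  0.72  2.72  3.    1.1  -1.6 ]
5 [0.468 0.072 0.145] [-0.04  0.55  2.72  2.93  0.93 -1.58]  FAST[0.4 1.  0.  0.3 0.6 0.1] LIMIT
6 [0.46  0.059 0.183] [-0.1   0.37  2.7   2.82  0.74 -1.52]  FAST[0.4 1.1 0.1 0.4 0.7 0.3] LIMIT
7 [0.453 0.046 0.222] [-0.17  0.2   2.67  2.62  0.55 -1.36]  FAST[0.4 1.1 0.2 0.7 0.7 0.6] LIMIT
  at row 7 [0.453 0.046 0.222] [-0.17  0.2   2.67  2.62  0.55 -1.36]
1 -0.0018 -0.0014 -0.0063 0;1 -0.0298 -0 -0.0305 0;1 -0.0298 -0.0001 -0.0305 0;1 -0.0298 -0 -0.0305 0;1 0.0207 0.0109 -0.0342 0;1 0.0207 0.0109 -0.0342 0;1 0.0207 0.0109 -0.0343 0
```

```bash
cat > a.py <<'E'
from pl import *
p,M,q=here()
plan(p,M,q,[(T(.028,.165,.0445),0),(T(-.058,.165,.0445),0,.045),(T(-.058,.13,.11),0,.04),(T(-.058,0,.11),0,.05)],1)
E
python3 a.py
```

```text
at row 1 [0.602 0.109 0.106] [ 0.08  0.64  2.42  3.01  0.72 -1.53]
  at row 3 [0.517 0.093 0.106] [ 0.05  0.67  2.62  3.    0.94 -1.57]
  at row 5 [0.524 0.059 0.172] [-0.08  0.43  2.57  2.81  0.66 -1.48]
  at row 8 [ 0.547 -0.069  0.172] [-0.47  0.44  2.47  2.29  0.63 -1.31]
1 -0.0018 -0.0014 -0.0063 0;1 -0.03 -0 -0.0307 0;1 -0.0301 -0.0001 -0.0308 0;1 0.0237 0.0169 -0.0231 0;1 0.0236 0.0168 -0.0231 0;1 0.0006 0.0433 -0.0006 0;1 0.0006 0.0433 -0.0007 0;1 0.0006 0.0434 -0.0006 0
```

>>> {"fn": "servo_tool", "kwargs": {
  "targets": "1 -0.0018 -0.0014 -0.0063 0;1 -0.03 0 -0.031 0;1 -0.03 0 -0.031 0;1 0.0237 0.017 -0.023 0;1 0.0237 0.017 -0.023 0;1 0.0006 0.0433 -0.0006 0;1 0.0006 0.0433 -0.0007 0;1 0.0006 0.0433 -0.0006 0"
}}

```text
time: 15.48
tool_pos: [0.5467, -0.07, 0.1723]
ee_rot: [0.918, 0.081, 0.385, -0.045]
force: [1.4, 1.6, -2.4]
gripper_width: 0.0213
```

```bash
python3 pose.py; python3 - <<'E'
from pl import *
p,M,q=here(); print("scraper now",toplate(p).round(4))
plan(p,M,q,[(T(-.055,-.195,.10),0,.055),(T(-.055,-.195,.012),0,.05)],1)
from h import *
im,d=cams.grab_frame("wrist"); im2,d2=cams.grab_frame("scene"); im3,d3=cams.grab_frame("top")
for n,dd in(("scene",d2),("top",d3)): print(n,[(round(r["p"],2),np.round(r["pixel"]),deproj(n,r["pixel"],dd).round(3)) for r in cams.spot_in(n,"chip0")[:6]])
save("ws7.png",np.vstack([np.hstack([cv2.resize(im2[180:280,270:390],(360,300),interpolation=3),cv2.resize(im3[140:240,230:370],(420,300),interpolation=3)]),cv2.resize(im[60:330,0:640],(780,300))]))
E
```

```text
t 15.47 q [-0.474  0.441  2.473  2.281  0.632 -1.302] p [ 0.5467 -0.07    0.1723] f [ 1.4  1.6 -2.4] w 0.0213
tool x,y,z
 [[ 0.6896  0.1152  0.7149]
 [ 0.184  -0.9827 -0.0192]
 [ 0.7004  0.1447 -0.6989]] lean 45.7 heading z 11.7 heading y -169.4
scraper now [-0.0587 -0.0009  0.1107]
  at row 4 [ 0.586 -0.26   0.162] [-0.8   0.55  2.18  1.69  0.65 -0.95]
  at row 6 [ 0.586 -0.26   0.074] [-0.8   0.74  2.2   1.93  0.7  -1.27]
1 -0.0007 0.0486 0.0018 0;1 -0.0006 0.0485 0.0018 0;1 -0.0007 0.0486 0.0018 0;1 -0.0006 0.0485 0.0019 0;1 -0.0315 0.0009 0.0307 0;1 -0.0314 0.0008 0.0308 0
scene [(0.57, array([354., 228.]), array([0.631, 0.125, 0.013])), (0.57, array([342., 220.]), array([0.584, 0.1  , 0.02 ]))]
top [(0.59, array([289., 190.]), array([0.619, 0.1  , 0.012])), (0.47, array([290., 198.]), array([0.588, 0.093, 0.024])), (0.39, array([279., 190.]), array([0.618, 0.136, 0.003])), (0.38, array([280., 199.]), array([0.584, 0.126, 0.016]))]
```

View pics/ws7.png

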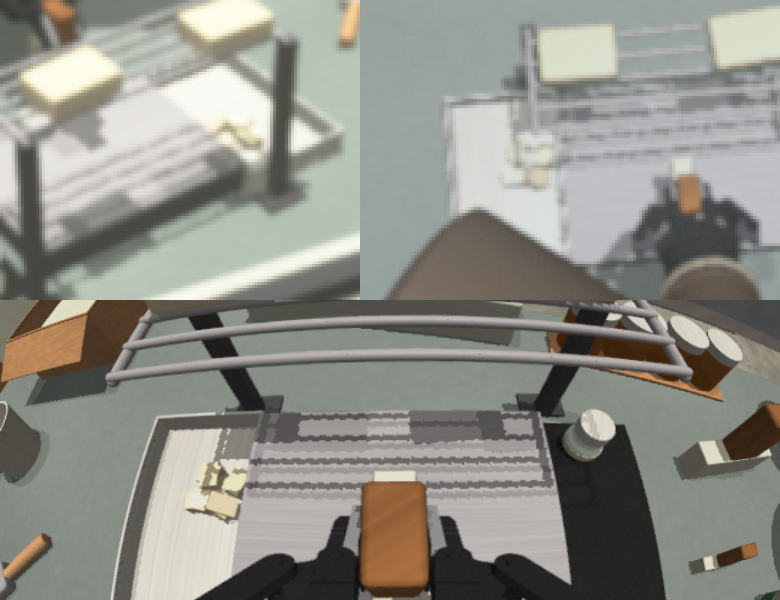

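>>> {"fn": "servo_tool", "kwargs": {
  "targets": "1 -0.0007 0.0485 0.0018 0;1 -0.0007 0.0485 0.0018 0;1 -0.0007 0.0485 0.0018 0;1 -0.0007 0.0485 0.0018 0;1 -0.0315 0.001 0.031 0;1 -0.0315 0.001 0.031 0;1 0 0 0 0"
}}

```text
time: 16.6
tool_pos: [0.5852, -0.2557, 0.0696]
ee_rot: [0.919, 0.081, 0.383, -0.048]
force: [0.5, 1.4, -2.0]
gripper_width: 0.0209
```

```bash
python3 pose.py; python3 - <<'E'
from pl import *
p,M,q=here(); s=toplate(p);print("scraper now",s.round(4))
plan(p,M,q,[(T(s[0],s[1],.0042),0,.003)],1)
E
```

```text
t 16.6 q [-0.8    0.742  2.202  1.939  0.704 -1.276] p [ 0.5852 -0.2557  0.0696] f [ 0.5  1.4 -2. ] w 0.0209
tool x,y,z
 [[ 0.6929  0.1126  0.7122]
 [ 0.1855 -0.9823 -0.0252]
 [ 0.6968  0.1495 -0.7015]] lean 45.5 heading z 12.1 heading y -169.3
scraper now [-0.0547 -0.1906  0.008 ]
  at row 2 [ 0.585 -0.256  0.066] [-0.8   0.75  2.2   1.95  0.71 -1.29]
1 -0.0013 0 0.0013 0;1 -0.0014 0.0001 0.0014 0
```

>>> {"fn": "servo_tool", "kwargs": {
  "targets": "1 0 0 0 0;1 -0.0014 0 0.0014 0;1 -0.0014 0 0.0014 0;1 0 0 0 0;1 0 0 0 0"
}}

```text
time: 17.23
tool_pos: [0.5864, -0.2584, 0.069]
ee_rot: [0.918, 0.082, 0.385, -0.045]
force: [0.2, -0.1, -2.1]
gripper_width: 0.0213
```

```bash
python3 pose.py|head -1
```

```text
t 17.23 q [-0.802  0.746  2.2    1.948  0.708 -1.288] p [ 0.5864 -0.2584  0.069 ] f [ 0.2 -0.1 -2.1] w 0.0213
```

Underside about 7.4 mm, mat at 4; go down another 3 mm gently.

>>> {"fn": "servo_tool", "kwargs": {
  "targets": "1 -0.0011 0 0.0011 0;1 -0.0011 0 0.0011 0;1 0 0 0 0;1 0 0 0 0"
}}

```text
time: 17.73
tool_pos: [0.5864, -0.2583, 0.0656]
ee_rot: [0.918, 0.082, 0.385, -0.045]
force: [-1.5, -0.4, 2.8]
gripper_width: 0.0213
```

```bash
python3 pose.py|head -1
```

```text
t 17.73 q [-0.802  0.753  2.2    1.956  0.71  -1.298] p [ 0.5864 -0.2583  0.0656] f [-1.5 -0.4  2.8] w 0.0213
```

>>> {"fn": "servo_tool", "kwargs": {
  "targets": "0.4 0 0 0 0;0 0 0 0 0;-1 0 0 0 0;-1 0 0 0 0;-1 0 0 0 0;-1 0 0 0 0"
}}

```text
time: 18.48
tool_pos: [0.5863, -0.2583, 0.0656]
ee_rot: [0.918, 0.082, 0.385, -0.045]
force: [1.0, -0.1, 0.3]
gripper_width: 0.0855
```

>>> {"fn": "servo_tool", "kwargs": {
  "targets": "-1 0 0 -0.02 0;-1 0 0 -0.04 0;-1 0 0 -0.05 0;-1 0.03 0 -0.04 0;-1 0.04 0 -0.04 0;-1 0 0 0 0"
}}

```text
time: 19.23
tool_pos: [0.5023, -0.2792, 0.2528]
ee_rot: [0.917, 0.082, 0.387, -0.042]
force: [-0.4, 0.2, -0.2]
gripper_width: 0.0854
```

```bash
python3 pose.py|head -1; python3 - <<'E'
from h import *
im,d=cams.grab_frame("wrist"); im2,d2=cams.grab_frame("scene"); im3,d3=cams.grab_frame("top")
for n,dd in(("scene",d2),("top",d3)):
    for t in("chip0","tin","jar"): print(n,t,[(round(r["p"],2),np.round(r["pixel"]),deproj(n,r["pixel"],dd).round(3)) for r in cams.spot_in(n,t)[:4]])
h=cv2.cvtColor(im2,cv2.COLOR_RGB2HSV).astype(int);Q=cloud("scene",d2)
m=((h[...,0]<16)&(h[...,1]>110)&(Q[...,0]>.5)&(Q[...,0]<.7)&(Q[...,1]>-.32)&(Q[...,1]<-.18)&(Q[...,2]>.083)&(Q[...,2]<.1)); print("grip top",m.sum(),cv2.minAreaRect((Q[m][:,:2]*1000).astype(np.float32)),np.median(Q[m][:,2]))
save("ws8.png",np.vstack([np.hstack([cv2.resize(im2[170:290,210:390],(450,300),interpolation=3),cv2.resize(im3[140:240,230:340],(330,300),interpolation=3)]),cv2.resize(im[60:330,0:640],(780,300))]))
E
```

```text
t 19.23 q [-0.981  0.328  2.216  1.326  0.752 -0.688] p [ 0.5023 -0.2792  0.2528] f [-0.4  0.2 -0.2] w 0.0854
scene chip0 [(0.44, array([342., 222.]), array([0.593, 0.098, 0.022])), (0.15, array([246., 267.]), array([ 0.655, -0.261, -0.   ]))]
scene tin []
scene jar [(0.81, array([263., 272.]), array([ 0.742, -0.23 ,  0.042]))]
top chip0 [(0.57, array([281., 198.]), array([0.587, 0.125, 0.016])), (0.56, array([280., 192.]), array([0.608, 0.132, 0.014])), (0.36, array([289., 200.]), array([0.582, 0.094, 0.019])), (0.29, array([346., 214.]), array([ 0.543, -0.102,  0.06 ]))]
top tin []
top jar [(0.49, array([289., 157.]), array([0.695, 0.1  , 0.168])), (0.34, array([172., 192.]), array([0.578, 0.51 , 0.004]))]
grip top 56 ((591.5784301757812, -257.889892578125), (41.405006408691406, 19.643280029296875), 9.25189208984375) 0.08834677152358145
```

View pics/ws8.png

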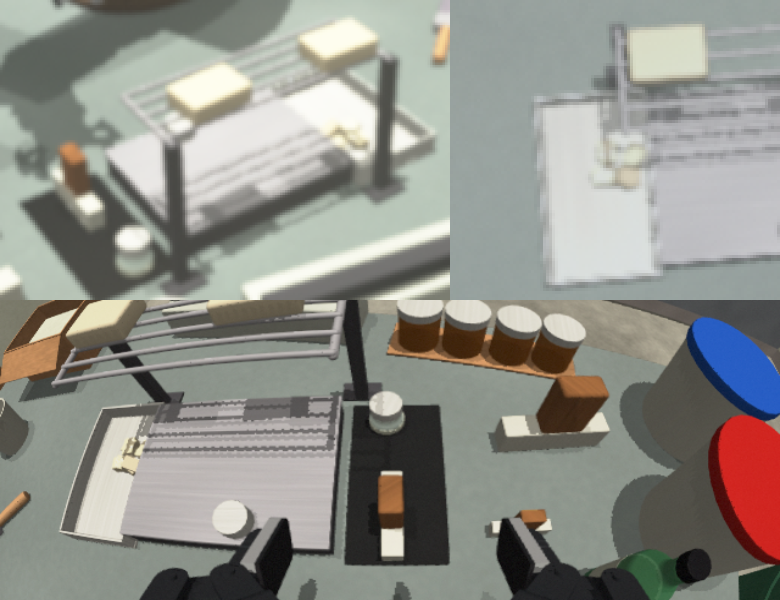

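```bash
python3 -c "
from cell import workorder; print(workorder.close_job())"
```

```text
the job is handed in; nothing more can be done
None
```

The job is handed in at about 19 s on the robot's clock. I leaned the tool 45.7° by stretching the arm past its reach and gripped the middle-sized scraper. One pass in +y under the rack swept the chips into the catch tray. I then stood the scraper back on the mat, let go and backed off.

**Last checks:**
- **Plate and chips:** the plate shows clear in the last pictures. Before I put the scraper back, the top camera found all four chips in the tray, at heights of 24 mm or less.
- **Scraper:** it stands upright on the near half of the mat, with its grip top at about 88 mm against 91 mm expected. It is turned about 5° from where it started, because the jaws lined it up.
- **Other things:** the tin, jar and soap bars look unmoved, and the wrist force I read stayed under 10 N.

**Disagreements:** after the release, the chip detector confirmed only three chips in the tray from the top and one from the scene camera, because they lie in a heap against the plate edge. It also took the tin for a chip with low confidence and missed the tin itself. The pictures show the tin in place and no chips on the plate or the visible bench.

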